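Set out the honey stack on its coasters

TASK

In the farm shop, four honey jars stand in one stack on the tasting counter. Take the stack apart and stand each jar upright inside the rim of the dark wooden coaster made for it: the square jar in the square coaster, and the three round jars in the three round coasters, largest jar in the largest, smallest jar in the smallest. The jars are glass, so do not tip or drop any or bang them down, and leave the bottle and the cup where they stand.

Things in the scene. Friction and masses are not known exactly. Their poses are not given: they have to be found in the camera images.
- large_jar: The largest honey jar, at the bottom of the stack: round, honey-coloured, 66 mm in diameter to 58 mm up, paper label flush on it, then a 62 mm brass screw lid; 70 mm high over all, about 0.3 kg. It stands on the table. Origin: centre of its underside; z is up through the lid.
- square_jar: The square honey jar, second from the bottom, on the large jar's lid: 46 x 46 mm to 43 mm up, then a round 42 mm brass lid; 55 mm high over all, about 0.16 kg. Its flat sides face along its x and y axes. Origin: centre of its underside; z is up through the lid.
- small_jar: The small round honey jar, third from the bottom, on the square jar's lid: 36 mm in diameter to 38 mm up, then a 32 mm brass lid; 50 mm high over all, about 0.08 kg. Origin: centre of its underside; z is up through the lid.
- mini_jar: The tiny round sample jar on top of the stack, on the small jar's lid: 24 mm in diameter to 30 mm up, then a 20 mm brass lid; 42 mm high over all, about 0.04 kg. Origin: centre of its underside; z is up through the lid.
- large_coaster: Largest round coaster of dark wood, for the large jar: 98 mm outside, 84 mm inside its raised rim. Fixed to the table, 12 mm high over all: the floor inside is 6 mm above the table, and the rim stands 6 mm above that floor. Origin: centre of its underside, on the table; z up.
- square_coaster: Square coaster of dark wood, for the square jar: 78 x 78 mm outside, 64 x 64 mm inside its raised rim, sides along its x and y axes. It is turned by up to 0.6 rad, and the jar only goes in with its sides roughly parallel to the rim (any of the four ways round). Fixed to the table, 12 mm high over all: the floor inside is 6 mm above the table, and the rim stands 6 mm above that floor. Origin: centre of its underside, on the table; z up.
- small_coaster: Middle-sized round coaster of dark wood, for the small round jar: 70 mm outside, 56 mm inside its raised rim. Fixed to the table, 12 mm high over all: the floor inside is 6 mm above the table, and the rim stands 6 mm above that floor. Origin: centre of its underside, on the table; z up.
- mini_coaster: Smallest round coaster of dark wood, for the tiny jar: 56 mm outside, 42 mm inside its raised rim. Fixed to the table, 12 mm high over all: the floor inside is 6 mm above the table, and the rim stands 6 mm above that floor. Origin: centre of its underside, on the table; z up.
- bottle: Bystander: a loose closed green glass bottle, 54 mm in diameter and 150 mm tall, standing among the coasters; leave it alone. Origin: centre of its underside; z up.
- cup: Bystander: a loose white ceramic cup, 68 mm across its mouth and 75 mm tall, standing among the coasters; leave it alone. Origin: centre of its underside; z up.
Mind the look-alikes: they are no part of the job. Leave any blue look-alike of the square_coaster alone.

How it is judged:
At the end, for the whole second after the job is handed in: Each jar upright (within 0.1 rad), at rest and released in its own coaster: centres within 11.5 mm (square jar 14 mm), underside on the coaster floor (under 9 mm above the coaster's underside; floor at 6 mm). Bottle and cup upright, within 20 mm of where they stood (horizontal distance between large_jar and large_coaster below 0.0115 m and z of large_jar in the frame of large_coaster below 0.009 m and angle between each of large_jar, square_jar, small_jar, mini_jar's own z axis and vertical below 0.1 rad and linear speed of each of large_jar, square_jar, small_jar, mini_jar below 0.02 m/s and contact force between each of large_jar, square_jar, small_jar, mini_jar and the fingers below 0.1 N and horizontal distance between square_jar and square_coaster below 0.014 m and z of square_jar in the frame of square_coaster below 0.009 m and horizontal distance between small_jar and small_coaster below 0.0115 m and z of small_jar in the frame of small_coaster below 0.009 m and horizontal distance between mini_jar and mini_coaster below 0.0115 m and z of mini_jar in the frame of mini_coaster below 0.009 m and distance of each of bottle, cup from where it was at the start of the episode below 0.02 m and angle between each of bottle, cup's own z axis and vertical below 0.15 rad); the robot touches nothing.
It fails at once if a jar tipped over (angle between any of large_jar, square_jar, small_jar, mini_jar's own z axis and vertical above 0.6 rad).
It fails at once if a jar let fall (moving at over 0.6 m/s untouched, a drop of about 18 mm or more) or banged down on its coaster ((contact force between large_jar and the fingers below 0.05 N and linear speed of large_jar above 0.6 m/s) or (contact force between square_jar and the fingers below 0.05 N and linear speed of square_jar above 0.6 m/s) or (contact force between small_jar and the fingers below 0.05 N and linear speed of small_jar above 0.6 m/s) or (contact force between mini_jar and the fingers below 0.05 N and linear speed of mini_jar above 0.6 m/s) or contact force between large_jar and large_coaster above 60 N or contact force between square_jar and square_coaster above 60 N or contact force between small_jar and small_coaster above 60 N or contact force between mini_jar and mini_coaster above 60 N).
It fails at once if the bottle or the cup disturbed (distance of any of bottle, cup from where it was at the start of the episode above 0.03 m or angle between any of bottle, cup's own z axis and vertical above 0.4 rad).
It also fails if it takes over 109 s, if anything falls off the work surface, if the arm or the gripper's body presses on something with over 40 N, if the wrist force passes 120 N, or if a joint passes its speed limit or range.

ROBOT

A 6-joint arm with a two-finger parallel gripper is mounted at the origin on the work surface. World frame = base frame: x ahead of the robot, y to its left, z up, the work surface at z = 0. Lengths are in m, angles in rad, forces in N, time in s.
With the tool pointing down it reaches from about 0.375 to 0.9 m from the base axis. Payload 3.1 kg.
Tool frame: the origin (TCP) lies between the finger pads; the fingertips stand 17 mm ahead of it and the grasp point (between the pads) lies 2 mm behind it; z points along the fingers, y is the line along which they close (so a half turn about z gives the same grasp; the last joint's range is limited). The gripper opens to 85 mm and grips with 20 to 120 N. Pads are 22 mm wide; open, the fingers measure 114 mm over their backs; the gripper's body (76 mm by 85 mm) begins 54 mm behind the grasp point. The pads swing forward as they close: fully open they stand 13 mm farther back than shut.
Start: joints at [1.165, 0.527, 1.433, -0, 1.181, -0.178], TCP at [0.141, 0.609, 0.248] pointing down, gripper open.
Joint ranges: [-3.08, 3.08], [-0.75, 2.2], [0.22, 2.44], [-1.43, 4.57], [0, 2.65], [-2.85, 2.85]. Speed limits (rad/s): [2.79, 2.79, 3.14, 3.14, 3.14, 3.14].

INTERFACE

Orientations are given as a unit quaternion [x, y, z, w].
In Python, from station import sense, vision, order gives the robot as it stands.
- The arm moves only by the shell command python3 -m crank 'ROWS' [OPENING] [FORCE]. ROWS is JSON, a list of rows, each an object with "dp": the shift along the world's x, y, z in units of 30 mm (1.0 is 30 mm), a list of three; "angular": the turn, a rotation vector about the world's x, y, z in degrees, a list of three. In form: [{"dp": [dx, dy, dz], "angular": [ax, ay, az]}, ...]. A call has 1 to 20 rows; each row shifts and turns the commanded pose from where the row before left it; what a row does not reach is not made up. A row lasts 1/10 s, in which the tool goes at most 50 mm and 8.59 degrees, less where a joint would pass 70% of its speed; a pose out of reach is approached as far as the arm can. A call is refused whole if a number of a shift passes 1 or a number of a turn 8.59, either way. A call with a gripper value outside its range is refused whole. OPENING is the closure, from 0 (fully open) to 1 (shut), set as the call begins (- or left out, the last holds). The fingers move at their own pace and stop on an object; FORCE is the grip in N (left out, the last holds). Time passes only in rows, so rows that do not move let the fingers close. It gives the time, the measured TCP pose, the force, the opening and the grip force at its end, in the units of the state.
- sense(): the state, without advancing time (a new reading comes with each control period).
- vision.snapshot(name): name is "scene" or "side" or "wrist"; returns a dict with "image" (384x512x3 uint8, blue, green, red), "range_z" (384x512 float32, m along the optical axis (not along the pixel's ray), 0 where there is no reading), "mtx" (3x3 intrinsics, pixels), "dist" ([k1, k2, p1, p2, k3] as OpenCV has them; the pictures are not rectified), "pose" (4x4, takes a point from camera to world coordinates); the wrist camera has in their place "mount" (4x4, takes a point from camera to tool coordinates, whose origin is the TCP and whose axes are the flange's). Camera axes: x right, y down, z forward; pixel columns grow to the right and rows downward; lengths in m; the calibration is good to about 2 mm. A picture is of the moment at which its call begins: read the wrist's pose just before it.
- order.sign_off(): hands the job in; it is judged then, once.
The state is a dict: "t": time; "q": joint angles; "qd": joint speeds; "tau": joint torques, N m; "tcp_pos": TCP position; "tool_rot": TCP orientation; "force": force on the tool from outside, world axes, zero at the start; "ft_torque": the same for the moment, N m; "finger_gap": opening from 0.0 (shut) to 1.0 (fully open); "gripper_force": force on a finger pad.
Only numpy, scipy, OpenCV 4.12 (cv2) and the standard library are available. Lean on these libraries where they do the work, as an engineer would, in place of code of your own. Each camera call takes 0.05 s, during which the arm holds its last target. There are 200 camera calls.

## Working session

There is one attempt and no reset: what is moved stays moved. The work goes in short steps, Python scripts to look and compute and a shell command to move; the robot and the scene stay as the last step left them, time stands still between calls to the robot, and variables do not carry over. Pictures are saved under pics/ and viewed, at most 14 in all, crops included, and the job is handed in when it is done.

```bash
mkdir -p pics; ls; python3 - <<'E'
from station import sense,vision
import cv2,numpy as np,pickle
print(sense())
for n in("scene","side"):
    s=vision.snapshot(n);cv2.imwrite(f"pics/{n}0.png",cv2.resize(s["image"],(800,600),interpolation=cv2.INTER_CUBIC));pickle.dump(s,open(f"{n}0.pkl","wb"))
    print(n,s["mtx"],s["dist"],s["pose"])
E
```

```text
pics
{'t': 0.0, 'q': array([ 1.16450341e+00,  5.28447178e-01,  1.43393781e+00, -2.23683373e-05,
        1.18139181e+00, -1.78491483e-01]), 'qd': array([-0.00112166, -0.00091544,  0.00122516,  0.0007011 , -0.00148399,
       -0.00191416]), 'tau': array([-4.34503672e-04, -4.42351162e+01, -1.78022754e+01, -3.43711836e-04,
        8.79503670e-03, -2.06964216e-06]), 'tcp_pos': array([0.14083973, 0.60820947, 0.24733395]), 'tool_rot': array([ 1.13650300e-01,  9.93520214e-01, -1.04870323e-03, -3.04879882e-04]), 'force': array([-1.05238982, -0.26362471, -0.20855734]), 'ft_torque': array([-0.01041277, -0.02565342, -0.01429859]), 'gripper_force': 0.0, 'finger_gap': 1.0035368524032957}
scene [[350.12814458   0.         252.76300383]
 [  0.         350.12814458 184.73239654]
 [  0.           0.           1.        ]] [-0.0871137  0.         0.         0.         0.       ] [[-0.16335174  0.65147749 -0.74087332  1.27308007]
 [ 0.98637952  0.09317395 -0.13555094  0.15443625]
 [-0.01927829 -0.75292476 -0.65782419  0.81429172]
 [ 0.          0.          0.          1.        ]]
side [[481.44924389   0.         252.53667836]
 [  0.         481.44924389 193.84067492]
 [  0.           0.           1.        ]] [-0.0717767  0.         0.         0.         0.       ] [[ 0.85206405 -0.34834364  0.39069626  0.07794984]
 [-0.52342506 -0.57218216  0.63137452 -0.66811838]
 [ 0.00361413 -0.74247174 -0.66986764  0.85661631]
 [ 0.          0.          0.          1.        ]]
```

View pics/scene0.png

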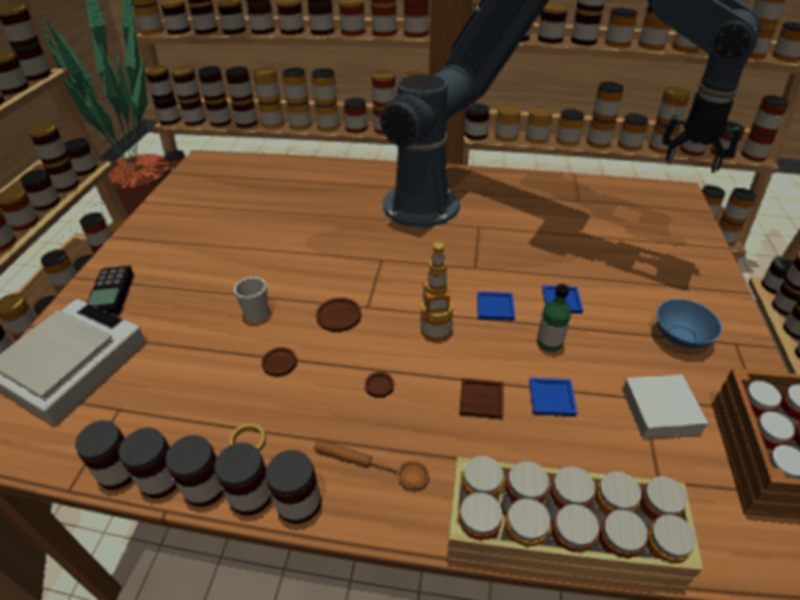

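View pics/side0.png

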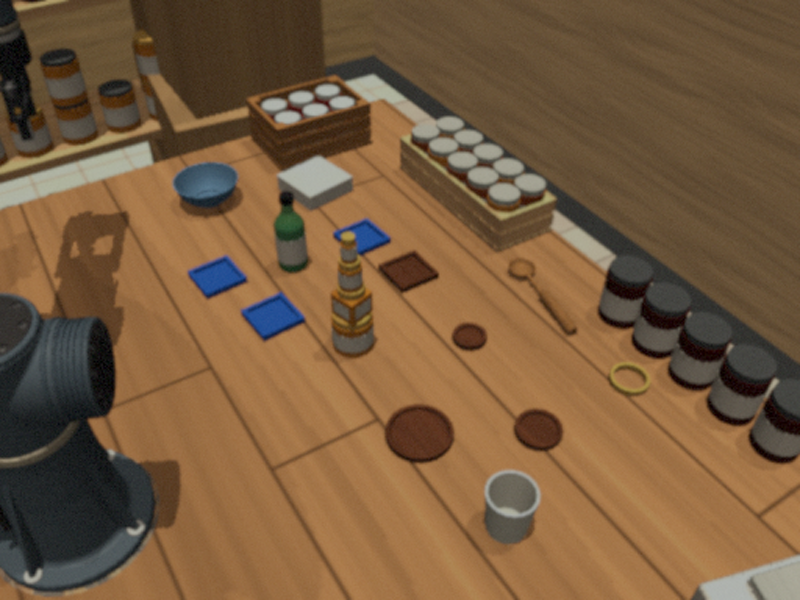

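The scene view shows these candidates (pixels in the 800x600 picture):
- **Stack:** (437,290).
- **Round coasters:** large (338,314), small (279,361), mini (379,384).
- **Square coaster:** the dark brown one is at (482,398). The blue look-alikes at (495,305), (562,298) and (553,397) are rejected.
- **Bystanders:** bottle (554,325), cup (253,300).

Other jars are in the crate and along the table edge, none of them stacked.

```bash
cat > h.py <<'E'
import cv2,numpy as np
from scipy.optimize import least_squares
def world(s,T=None):
    T=s["pose"] if T is None else T
    h,w=s["range_z"].shape
    u,v=np.meshgrid(np.arange(w,dtype=np.float32),np.arange(h,dtype=np.float32))
    n=cv2.undistortPoints(np.stack([u,v],-1).reshape(-1,1,2),s["mtx"],s["dist"]).reshape(h,w,2)
    z=s["range_z"]; P=np.dstack([n[...,0]*z,n[...,1]*z,z])
    return P@T[:3,:3].T+T[:3,3]
def circ(p,r=None):
    c0=p.mean(0)
    if r: return least_squares(lambda c:np.hypot(*(p-c).T)-r,c0,loss="soft_l1",f_scale=.002).x
    return least_squares(lambda c:np.hypot(*(p-c[:2]).T)-c[2],[*c0,.03],loss="soft_l1",f_scale=.002).x
E
python3 - <<'E'
from h import *
import pickle
win={"scene":{"large":(338,314,30),"small":(279,361,25),"mini":(379,384,22),"square":(482,398,30),"bottle":(554,325,1),"cup":(253,300,1),"stack":(437,290,1)},
"side":{"large":(420,433,42),"small":(538,430,32),"mini":(470,336,25),"square":(408,271,38)}}
Ws={}
for n in win:
    s=pickle.load(open(n+"0.pkl","rb"));W=world(s);Ws[n]=(W,s)
    im=s["image"].astype(int)
    for k,(x,y,d) in win[n].items():
        if d<5: continue
        x,y,d=int(x*.64),int(y*.64),int(d*.64)+3
        sl=np.s_[y-d:y+d,x-d:x+d]
        m=(im[sl][...,2]<115)&(im[sl][...,2]>im[sl][...,0]+10)&(s["range_z"][sl]>0)
        nl,lab,st,_=cv2.connectedComponentsWithStats(m.astype(np.uint8));b=1+st[1:,4].argmax()
        p=W[sl][lab==b];xy=(p[:,:2]*1000).astype(np.float32)
        if k=="square": print(n,k,cv2.minAreaRect(xy),np.percentile(p[:,2],[5,50,95]),len(p))
        else: print(n,k,cv2.fitEllipse(cv2.convexHull(xy)),np.percentile(p[:,2],[5,50,95]),len(p))
A=np.concatenate([w[0].reshape(-1,3) for w in Ws.values()])
# everything above 20 mm in the work area, clustered
for n,(W,s) in Ws.items():
    P=W.reshape(-1,3)
    m=(W[...,2]>.02)&(W[...,2]<.24)&(s["range_z"]>0)&(W[...,0]>.3)&(W[...,0]<.75)&(abs(W[...,1])<.4)
    nl,lab,st,_=cv2.connectedComponentsWithStats(m.astype(np.uint8))
    for i in range(1,nl):
        if st[i,4]>60:
            p=W[lab==i];print(n,"obj",np.median(p,0).round(3),p.min(0).round(3),p.max(0).round(3),st[i])
            if p[:,2].max()>.18:
                for a,b,r,nm in((.005,.055,.033,"large"),(.073,.11,.0,"square"),(.128,.16,.018,"small"),(.178,.202,.012,"mini"),(.207,.217,.010,"minilid")):
                    q=p[(p[:,2]>a)&(p[:,2]<b)]
                    print("  ",nm,len(q),circ(q[:,:2],r).round(4) if r else cv2.minAreaRect((q[:,:2]*1000).astype(np.float32)))
            else:
                q=p[(p[:,2]>.03)&(p[:,2]<.07)];print("  circ",circ(q[:,:2]).round(4))
E
```

```text
scene large ((462.7969055175781, -118.65021514892578), (95.70082092285156, 98.99237823486328), 39.45490264892578) [0.00277442 0.00771144 0.01381379] 524
scene small ((609.4208374023438, -199.21585083007812), (67.35142517089844, 95.57840728759766), 2.6091439723968506) [0.00168668 0.00753523 0.01351599] 361
scene mini ((628.1376953125, -0.44490861892700195), (55.39495086669922, 80.26546478271484), 106.18537139892578) [0.00163844 0.00768023 0.01393687] 272
scene square ((638.023193359375, 200.261474609375), (85.91866302490234, 92.05662536621094), 1.4270824193954468) [0.00248708 0.0070055  0.01335536] 683
side large ((457.9281311035156, -118.98493957519531), (96.08191680908203, 99.15625), 29.05417251586914) [0.00323013 0.00672965 0.01308463] 1293
side small ((606.9822387695312, -202.99777221679688), (67.05088806152344, 70.76481628417969), 142.15098571777344) [0.00270973 0.00689879 0.01284576] 658
side mini ((633.1317138671875, 2.1919608116149902), (54.057037353515625, 54.71330261230469), 78.17308807373047) [0.0022154  0.00773523 0.01342565] 306
side square ((635.9735107421875, 193.295440
[... 558 characters left out ...]
 obj [0.493 0.319 0.088] [0.463 0.297 0.02 ] [0.506 0.348 0.153] [344 181  21  41 568]
  circ [0.478  0.3238 0.0257]
side obj [0.469 0.309 0.083] [0.448 0.294 0.02 ] [0.501 0.34  0.151] [175 123  22  47 743]
  circ [0.4756 0.3251 0.0268]
side obj [0.46  0.076 0.105] [0.436 0.058 0.02 ] [0.501 0.11  0.22 ] [ 212  148   27   76 1463]
   large 275 [0.4703 0.0934]
   square 300 ((461.08074951171875, 76.691162109375), (35.33073425292969, 60.639984130859375), 61.17408752441406)
   small 170 [0.4693 0.0913]
   mini 95 [0.4689 0.091 ]
   minilid 50 [0.4682 0.0908]
side obj [ 0.478 -0.298  0.055] [ 0.442 -0.332  0.02 ] [ 0.51  -0.266  0.079] [ 311  301   34   43 1070]
  circ [ 0.4742 -0.301   0.029 ]
```

```bash
python3 -m crank '[{"dp":[0.3,-0.4,0.3],"angular":[0,0,0]},{"dp":[0.55,-0.87,0.3],"angular":[0,0,0]},{"dp":[0.55,-0.87,0.3],"angular":[0,0,0]},{"dp":[0.55,-0.87,0.3],"angular":[0,0,0]},{"dp":[0.55,-0.87,0.3],"angular":[0,0,0]},{"dp":[0.55,-0.87,0.3],"angular":[0,0,0]},{"dp":[0.55,-0.87,0.3],"angular":[0,0,0]},{"dp":[0.55,-0.87,0.3],"angular":[0,0,0]},{"dp":[0.6,-0.9,0],"angular":[0,0,0]},{"dp":[0.6,-0.9,0],"angular":[0,0,0]},{"dp":[0.6,-0.9,0],"angular":[0,0,0]},{"dp":[0.6,-0.9,0],"angular":[0,0,0]},{"dp":[0.6,-0.9,0],"angular":[0,0,0]},{"dp":[0.6,-0.9,0],"angular":[0,0,0]},{"dp":[0.6,-0.9,0],"angular":[0,0,0]},{"dp":[0.6,-0.9,0],"angular":[0,0,0]},{"dp":[0.6,-0.9,0],"angular":[0,0,0]},{"dp":[0.6,-0.9,0],"angular":[0,0,0]},{"dp":[0.6,-0.9,0],"angular":[0,0,0]},{"dp":[0.1,-0.4,0],"angular":[0,0,0]}]' 0 40; cat >> h.py <<'E'
from scipy.spatial.transform import Rotation as R
def wrist(name):
    from station import sense,vision
    st=sense();s=vision.snapshot("wrist")
    T=np.eye(4);T[:3,:3]=R.from_quat(st["tool_rot"]).as_matrix();T[:3,3]=st["tcp_pos"]
    if name: cv2.imwrite(f"pics/{name}.png",s["image"])
    return s,world(s,T@s["mount"]),st
E
python3 - <<'E'
from h import *
s,W,st=wrist("w1");print(s["mount"].round(3),st["tcp_pos"],st["tool_rot"])
P=W[s["range_z"]>0]
for a,b,n in((.210,.222,"mini top"),(.168,.182,"small lid"),(.118,.132,"sq lid"),(.05,.063,"large lid"),(.064,.075,"large lid")):
    q=P[(P[:,2]>a)&(P[:,2]<b)&(abs(P[:,0]-.47)<.06)&(abs(P[:,1]-.09)<.06)]
    if len(q)>10: print(n,len(q),q.min(0),q.max(0),cv2.minAreaRect((q[:,:2]*1000).astype(np.float32)))
E
```

```text
t: 2.1
tcp_pos: [0.4681, 0.1023, 0.3208]
tool_rot: [0.115, 0.993, -0.0, 0.001]
force: [0.2, 0.9, 0.4]
finger_gap: 1.0
gripper_force: 0.0
[[ 0.    -0.944 -0.329  0.084]
 [ 1.     0.    -0.     0.001]
 [ 0.001 -0.329  0.944 -0.126]
 [ 0.     0.     0.     1.   ]] [0.46813527 0.10227928 0.32084673] [ 1.15192298e-01  9.93342643e-01 -3.69759575e-04  9.95781275e-04]
mini top 414 [0.45823927 0.08106036 0.2100794 ] [0.47832501 0.10061648 0.21865449] ((468.33343505859375, 91.029541015625), (19.699176788330078, 19.722707748413086), 75.32403564453125)
small lid 259 [0.45271746 0.07524817 0.16800794] [0.48080602 0.10710053 0.18172086] ((464.74542236328125, 92.9481201171875), (31.7186279296875, 22.83013153076172), 66.29624938964844)
sq lid 188 [0.44796626 0.0689407  0.11809414] [0.47577866 0.11088208 0.13153506] ((460.31927490234375, 91.23176574707031), (40.96448516845703, 24.366947174072266), 79.97034454345703)
large lid 145 [0.43673934 0.06546415 0.0500971 ] [0.48558323 0.1256566  0.0627443 ] ((455.326171875, 101.37541198730469), (64.97171020507812, 32.53703689575195), 59.937217712402344)
large lid 312 [0.43890923 0.06737332 0.06413848] [0.48602027 0.12391269 0.07497084] ((456.4004211425781, 101.56908416748047), (62.010101318359375, 30.170333862304688), 56.692684173583984)
```

View pics/w1.png

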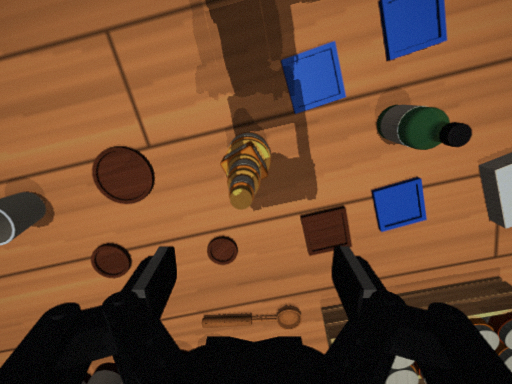

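The wrist view shows the mini lid at (240,200), the square jar corner-on below it, and all four brown coasters in view. The stack measured consistently, at about (0.468, 0.091). Next is grasping the mini jar.

```bash
python3 -m crank '[{"dp":[0,-0.37,-0.4],"angular":[0,0,0]},{"dp":[0,0,-0.8],"angular":[0,0,0]},{"dp":[0,0,-0.9],"angular":[0,0,0]},{"dp":[0,0,-0.8],"angular":[0,0,0]},{"dp":[0,0,-0.7],"angular":[0,0,0]},{"dp":[0,0,-0.45],"angular":[0,0,0]},{"dp":[0,0,0],"angular":[0,0,0]},{"dp":[0,0,0],"angular":[0,0,0]}]' 0 25
python3 - <<'E'
from h import *
import pickle
# coasters from the first two views: rim-top points only, combined
g={"large":((.460,-.119),.049),"small":((.608,-.201),.035),"mini":((.631,.001),.028),"square":((.637,.195),.045)}
for n in("scene","side"):
    s=pickle.load(open(n+"0.pkl","rb"));W=world(s);im=s["image"].astype(int)
    for k,(c,r) in g.items():
        m=(np.hypot(W[...,0]-c[0],W[...,1]-c[1])<r+.018)&(im[...,2]<115)&(im[...,2]>im[...,0]+8)&(im[...,1]<im[...,2]*.62)&(W[...,2]<.02)
        p=(W[m][:,:2]*1000).astype(np.float32)
        print(n,k,m.sum(),np.median(p,0),cv2.minAreaRect(p) if k=="square" else cv2.minEnclosingCircle(p))
E
```

```text
t: 2.95
tcp_pos: [0.466, 0.0945, 0.1992]
tool_rot: [0.113, 0.994, 0.0, -0.0]
force: [-0.7, -1.3, 0.5]
finger_gap: 1.0
gripper_force: 0.0
scene large 475 [ 463.06708 -118.67809] ((463.0888366699219, -119.69770050048828), 49.0810661315918)
scene small 311 [ 609.60876 -203.13206] ((611.1542358398438, -202.43362426757812), 35.56373596191406)
scene mini 231 [636.7836     2.940348] ((637.033203125, 2.740011692047119), 28.203035354614258)
scene square 625 [641.1191  193.32903] ((641.009033203125, 192.643798828125), (80.32804870605469, 75.8891830444336), 1.4270824193954468)
side large 1204 [ 458.733  -119.4897] ((459.03643798828125, -119.4586410522461), 49.00633239746094)
side small 590 [ 607.75037 -202.5834 ] ((607.9495239257812, -204.16839599609375), 35.29726791381836)
side mini 261 [633.68176     2.2800727] ((633.3887329101562, 0.903267502784729), 27.571470260620117)
side square 518 [637.64844 191.56564] ((637.0010986328125, 191.77874755859375), (78.11255645751953, 79.80523681640625), 0.43428099155426025)
```

```bash
python3 -m crank '[{"dp":[0.05,-0.1,0],"angular":[0,0,0]},{"dp":[0,0,0],"angular":[0,0,0]},{"dp":[0,0,0],"angular":[0,0,0]},{"dp":[0,0,0],"angular":[0,0,0]},{"dp":[0,0,0],"angular":[0,0,0]},{"dp":[0,0,0],"angular":[0,0,0]},{"dp":[0,0,0],"angular":[0,0,0]},{"dp":[0,0,0],"angular":[0,0,0]}]' 1 25
```

```text
t: 3.75
tcp_pos: [0.4683, 0.0909, 0.1992]
tool_rot: [0.114, 0.994, -0.0, 0.0]
force: [-0.7, 0.1, 5.5]
finger_gap: 0.268
gripper_force: 25.3
```

```bash
python3 -m crank '[{"dp":[0,0,0.2],"angular":[0,0,0]},{"dp":[0,0,0.6],"angular":[0,0,0]},{"dp":[0,0,0.7],"angular":[0,0,0]},{"dp":[0.5,-0.25,0],"angular":[0,0,0]},{"dp":[0.8,-0.4,0],"angular":[0,0,0]},{"dp":[0.9,-0.48,0],"angular":[0,0,0]},{"dp":[0.9,-0.48,-0.4],"angular":[0,0,0]},{"dp":[0.9,-0.48,-0.8],"angular":[0,0,0]},{"dp":[0.8,-0.45,-0.9],"angular":[0,0,0]},{"dp":[0.5,-0.3,-0.9],"angular":[0,0,0]},{"dp":[0.27,-0.13,-0.9],"angular":[0,0,0]},{"dp":[0,0,-0.9],"angular":[0,0,0]},{"dp":[0,0,-0.7],"angular":[0,0,0]},{"dp":[0,0,-0.4],"angular":[0,0,0]},{"dp":[0,0,0],"angular":[0,0,0]},{"dp":[0,0,0],"angular":[0,0,0]}]'
python3 - <<'E'
from h import *
s,W,st=wrist("w2");print(st["tcp_pos"],st["finger_gap"])
im=s["image"].astype(int)
for k,c,r in(("large",(.461,-.119),.049),("small",(.609,-.203),.035),("mini",(.635,.002),.028),("square",(.639,.192),.045)):
    m=(np.hypot(W[...,0]-c[0],W[...,1]-c[1])<r+.018)&(im[...,2]<115)&(im[...,2]>im[...,0]+8)&(im[...,1]<im[...,2]*.62)&(W[...,2]<.02)
    if m.sum()<200: continue
    p=(W[m][:,:2]*1000).astype(np.float32)
    print(k,m.sum(),np.median(W[m],0),cv2.minAreaRect(p) if k=="square" else cv2.minEnclosingCircle(p))
E
```

```text
t: 5.35
tcp_pos: [0.6356, 0.002, 0.0673]
tool_rot: [0.114, 0.994, 0.0, 0.0]
force: [0.3, 0.5, 0.6]
finger_gap: 0.274
gripper_force: 25.0
[0.63562353 0.00198643 0.0672784 ] 0.2742089463804747
large 4365 [ 0.49078609 -0.10014838  0.00663305] ((493.3389892578125, -99.97917175292969), 31.47437858581543)
small 1898 [ 0.61679922 -0.17523194  0.00722295] ((621.8226928710938, -181.82020568847656), 38.44145965576172)
mini 4747 [0.62513035 0.00716916 0.00586586] ((634.9052124023438, 2.0062367916107178), 45.91449737548828)
square 4966 [0.63628743 0.16876735 0.00661114] ((637.2296142578125, 166.3740692138672), (84.83702850341797, 40.295413970947266), 0.5461993217468262)
```

View pics/w2.png

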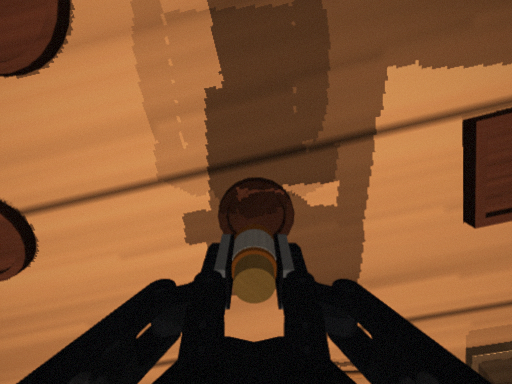

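The picture shows the mini jar upright in the fingers at (255,270). The coaster's outer rim is visible at about (256,179), (219,212) and (294,212), and I'll fit its centre from those pixels.

```bash
cat >> h.py <<'E'
def rays(s,st,px,z):
    T=np.eye(4);T[:3,:3]=R.from_quat(st["tool_rot"]).as_matrix();T[:3,3]=st["tcp_pos"];T=T@s["mount"]
    n=cv2.undistortPoints(np.array(px,np.float32).reshape(-1,1,2),s["mtx"],s["dist"]).reshape(-1,2)
    d=np.c_[n,np.ones(len(n))]@T[:3,:3].T
    return (T[:3,3]+d*((z-T[2,3])/d[:,2])[:,None])[:,:2]
E
python3 - <<'E'
from h import *
s,W,st=wrist("")
p=rays(s,st,[(256,179),(219,212),(294,212),(230,189),(283,189)],.012);print(p,circ(p),circ(p,.028))
q=W[(W[...,2]>.06)&(W[...,2]<.088)&(s["range_z"]>0)&(np.hypot(W[...,0]-.6356,W[...,1]-.002)<.013)]
print(np.median(q,0),q.max(0),q.min(0))
E
```

```text
[[ 0.60751842  0.01074093]
 [ 0.62565598 -0.02067504]
 [ 0.63779637  0.03182068]
 [ 0.61052967 -0.00855323]
 [ 0.61886222  0.02746649]] [0.63393933 0.00504313 0.02703878] [0.63514023 0.00476151]
[0.63095303 0.00332262 0.08330453] [0.64706621 0.01490235 0.08798368] [ 0.623653   -0.0105781   0.06001425]
```

```bash
python3 -m crank '[{"dp":[0,0.05,-0.3],"angular":[0,0,0]},{"dp":[0,0,-0.5],"angular":[0,0,0]},{"dp":[0,0,-0.25],"angular":[0,0,0]},{"dp":[0,0,-0.1],"angular":[0,0,0]},{"dp":[0,0,-0.05],"angular":[0,0,0]},{"dp":[0,0,0],"angular":[0,0,0]}]'
```

```text
t: 6.05
tcp_pos: [0.6351, 0.0034, 0.0307]
tool_rot: [0.114, 0.994, -0.0, -0.0]
force: [-0.4, -0.6, -0.4]
finger_gap: 0.269
gripper_force: 25.0
```

```bash
python3 -m crank '[{"dp":[0,0,-0.02],"angular":[0,0,0]},{"dp":[0,0,-0.02],"angular":[0,0,0]},{"dp":[0,0,0],"angular":[0,0,0]}]'; python3 -m crank '[{"dp":[0,0,0],"angular":[0,0,0]},{"dp":[0,0,0],"angular":[0,0,0]},{"dp":[0,0,0],"angular":[0,0,0]},{"dp":[0,0,0],"angular":[0,0,0]},{"dp":[0,0,0.3],"angular":[0,0,0]},{"dp":[0,0,0.8],"angular":[0,0,0]}]' 0.4
```

```text
t: 6.35
tcp_pos: [0.6357, 0.0033, 0.0303]
tool_rot: [0.114, 0.994, -0.0, 0.001]
force: [-0.8, -0.0, 3.3]
finger_gap: 0.271
gripper_force: 25.3
t: 6.95
tcp_pos: [0.6334, 0.0037, 0.0611]
tool_rot: [0.114, 0.994, 0.0, -0.003]
force: [-0.4, -0.4, 0.0]
finger_gap: 0.599
gripper_force: 0.0
```

```bash
python3 -m crank '[{"dp":[0,0,1],"angular":[0,0,0]},{"dp":[0,0,1],"angular":[0,0,0]},{"dp":[-0.3,0.15,1],"angular":[0,0,0]},{"dp":[-0.6,0.3,1],"angular":[0,0,0]},{"dp":[-0.8,0.42,1],"angular":[0,0,0]},{"dp":[-0.9,0.48,1],"angular":[0,0,0]},{"dp":[-0.9,0.48,0.4],"angular":[0,0,0]},{"dp":[-0.9,0.48,0],"angular":[0,0,0]},{"dp":[-0.7,0.37,0],"angular":[0,0,0]},{"dp":[-0.35,0.22,0],"angular":[0,0,0]},{"dp":[-0.05,0,0],"angular":[0,0,0]},{"dp":[0,0,0],"angular":[0,0,0]}]' 0
python3 - <<'E'
from h import *
s,W,st=wrist("w3");print(st["tcp_pos"])
P=W[s["range_z"]>0]
for a,b,n in((.170,.180,"small lid"),(.13,.16,"small body"),(.118,.132,"sq lid"),(.108,.117,"sq shoulder"),(.064,.075,"large lid")):
    q=P[(P[:,2]>a)&(P[:,2]<b)&(abs(P[:,0]-.47)<.06)&(abs(P[:,1]-.09)<.06)]
    if len(q)>10: print(n,len(q),q.min(0),q.max(0),cv2.minAreaRect((q[:,:2]*1000).astype(np.float32)))
c=cv2.resize(s["image"][100:260,140:353],(800,600),interpolation=cv2.INTER_CUBIC);cv2.imwrite("pics/w3c.png",c)
E
```

```text
t: 8.15
tcp_pos: [0.4712, 0.0902, 0.255]
tool_rot: [0.114, 0.994, -0.0, 0.001]
force: [0.2, -0.4, 0.3]
finger_gap: 1.004
gripper_force: 0.0
[0.47115656 0.09024226 0.25500535]
small lid 1212 [0.45299946 0.07526805 0.1700004 ] [0.48558617 0.10712245 0.17647644] ((469.0824890136719, 91.17732238769531), (31.77651023864746, 32.067806243896484), 62.8878059387207)
small body 326 [0.45027817 0.07451898 0.13021382] [0.46882784 0.10957471 0.15970546] ((458.0920104980469, 93.44949340820312), (35.64364242553711, 15.096456527709961), 79.05894470214844)
sq lid 301 [0.44791551 0.06932013 0.1181179 ] [0.47325768 0.11084912 0.13158094] ((459.8624572753906, 90.68354797363281), (41.24093246459961, 23.95339584350586), 85.81179809570312)
sq shoulder 513 [0.44104102 0.06303041 0.10808098] [0.48632211 0.11765934 0.11693616] ((468.83184814453125, 90.11908721923828), (45.918724060058594, 46.01420974731445), 17.39539909362793)
large lid 439 [0.43871925 0.06819619 0.06420921] [0.48582285 0.12370723 0.07498325] ((456.4193115234375, 101.81241607666016), (61.300899505615234, 29.833181381225586), 56.34193801879883)
```

View pics/w3c.png

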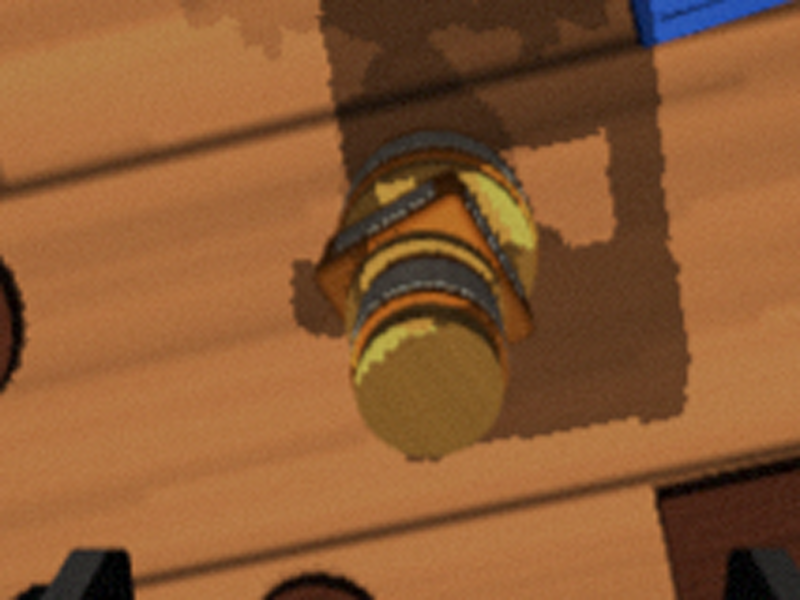

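The crop shows the small jar's lid at (430,385), with the square jar below it turned about 17° in world axes. The fitted shoulder is 46 x 46 mm, as it should be. Next is grasping the small jar.

```bash
python3 -m crank '[{"dp":[-0.05,0.03,-0.5],"angular":[0,0,0]},{"dp":[0,0,-0.9],"angular":[0,0,0]},{"dp":[0,0,-0.9],"angular":[0,0,0]},{"dp":[0,0,-0.7],"angular":[0,0,0]},{"dp":[0,0,-0.45],"angular":[0,0,0]},{"dp":[0,0,-0.05],"angular":[0,0,0]},{"dp":[0,0,0],"angular":[0,0,0]}]' 0 30;  python3 -m crank '[{"dp":[0,0,0],"angular":[0,0,0]},{"dp":[0,0,0],"angular":[0,0,0]},{"dp":[0,0,0],"angular":[0,0,0]},{"dp":[0,0,0],"angular":[0,0,0]},{"dp":[0,0,0],"angular":[0,0,0]},{"dp":[0,0,0],"angular":[0,0,0]},{"dp":[0,0,0],"angular":[0,0,0]}]' 1 30
```

```text
t: 8.9
tcp_pos: [0.4697, 0.0909, 0.1492]
tool_rot: [0.114, 0.993, -0.0, -0.0]
force: [-1.0, -0.4, -0.4]
finger_gap: 1.005
gripper_force: 0.0
t: 9.6
tcp_pos: [0.4691, 0.0912, 0.1503]
tool_rot: [0.114, 0.994, -0.0, 0.001]
force: [-0.5, -1.0, 5.7]
finger_gap: 0.412
gripper_force: 29.8
```

```bash
python3 -m crank '[{"dp":[0,0,0.2],"angular":[0,0,0]},{"dp":[0,0,0.6],"angular":[0,0,0]},{"dp":[0,0,0.7],"angular":[0,0,0]},{"dp":[0.15,-0.4,0],"angular":[0,0,0]},{"dp":[0.35,-0.7,0],"angular":[0,0,0]},{"dp":[0.42,-0.9,0],"angular":[0,0,0]},{"dp":[0.45,-0.95,0],"angular":[0,0,0]},{"dp":[0.45,-0.95,0],"angular":[0,0,0]},{"dp":[0.45,-0.95,0],"angular":[0,0,0]},{"dp":[0.45,-0.95,-0.2],"angular":[0,0,0]},{"dp":[0.45,-0.95,-0.5],"angular":[0,0,0]},{"dp":[0.45,-0.95,-0.7],"angular":[0,0,0]},{"dp":[0.45,-0.9,-0.8],"angular":[0,0,0]},{"dp":[0.4,-0.7,-0.8],"angular":[0,0,0]},{"dp":[0.2,-0.45,-0.6],"angular":[0,0,0]},{"dp":[0,0,-0.3],"angular":[0,0,0]},{"dp":[0,0,-0.1],"angular":[0,0,0]},{"dp":[0,0,0],"angular":[0,0,0]}]'
python3 - <<'E'
from h import *
s,W,st=wrist("");print(st["tcp_pos"],st["finger_gap"])
cv2.imwrite("pics/w4c.png",cv2.resize(s["image"][100:340,96:416],(800,600),interpolation=cv2.INTER_CUBIC))
E
```

```text
t: 11.4
tcp_pos: [0.6078, -0.2002, 0.074]
tool_rot: [0.113, 0.994, 0.001, -0.001]
force: [0.2, -1.1, -0.3]
finger_gap: 0.409
gripper_force: 30.2
[ 0.60776201 -0.20016531  0.07402375] 0.40927502139109656
```

View pics/w4c.png

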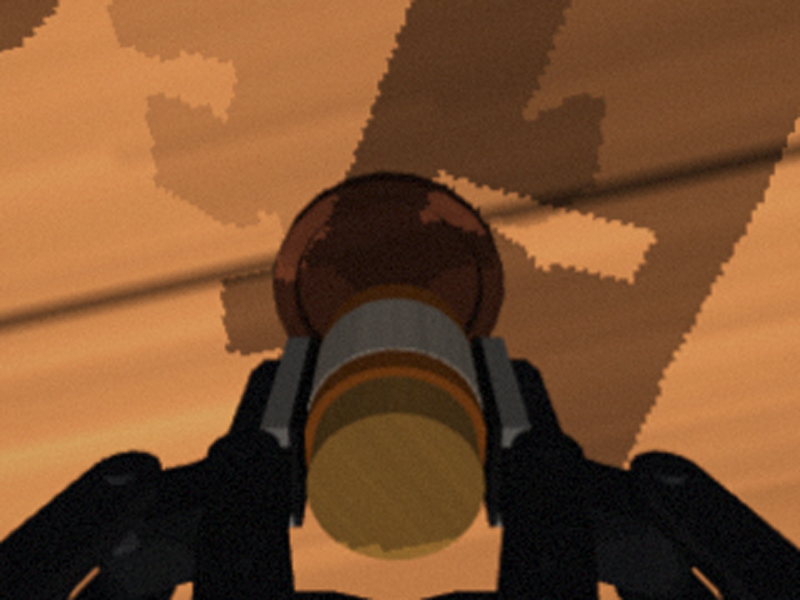

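The small jar is upright at (395,480), above its coaster. The outer rim lies at about (390,172), (274,278) and (502,275) in the crop.

```bash
python3 - <<'E'
from h import *
s,W,st=wrist("")
c=[(390,172),(274,278),(502,275),(310,205),(470,203)]
p=rays(s,st,[(96+x*.4,100+y*.4) for x,y in c],.012);print(circ(p),circ(p,.035),st["tcp_pos"])
E
```

```text
[ 0.60706484 -0.20094296  0.03397648] [ 0.60834261 -0.20117491] [ 0.60836639 -0.20022058  0.07483322]
```

```bash
python3 -m crank '[{"dp":[0,-0.04,-0.3],"angular":[0,0,0]},{"dp":[0,0,-0.55],"angular":[0,0,0]},{"dp":[0,0,-0.35],"angular":[0,0,0]},{"dp":[0,0,-0.15],"angular":[0,0,0]},{"dp":[0,0,-0.05],"angular":[0,0,0]},{"dp":[0,0,-0.03],"angular":[0,0,0]},{"dp":[0,0,0],"angular":[0,0,0]}]'
```

```text
t: 12.2
tcp_pos: [0.6091, -0.2025, 0.0318]
tool_rot: [0.114, 0.994, -0.0, 0.0]
force: [0.2, 0.2, -1.2]
finger_gap: 0.411
gripper_force: 30.2
```

```bash
python3 -m crank '[{"dp":[0,0,-0.03],"angular":[0,0,0]},{"dp":[0,0,0],"angular":[0,0,0]}]'; python3 -m crank '[{"dp":[0,0,0],"angular":[0,0,0]},{"dp":[0,0,0],"angular":[0,0,0]},{"dp":[0,0,0],"angular":[0,0,0]},{"dp":[0,0,0],"angular":[0,0,0]},{"dp":[0,0,0.3],"angular":[0,0,0]},{"dp":[0,0,0.8],"angular":[0,0,0]},{"dp":[0,0,1],"angular":[0,0,0]},{"dp":[0,0,1],"angular":[0,0,0]}]' 0.25
python3 -m crank '[{"dp":[-0.2,0.4,1],"angular":[0,0,0]},{"dp":[-0.4,0.8,1],"angular":[0,0,0]},{"dp":[-0.45,0.95,0.5],"angular":[0,0,0]},{"dp":[-0.45,0.95,0.2],"angular":[0,0,7.6]},{"dp":[-0.45,0.95,0],"angular":[0,0,7.6]},{"dp":[-0.45,0.95,0],"angular":[0,0,7.6]},{"dp":[-0.45,0.95,0],"angular":[0,0,7.7]},{"dp":[-0.45,0.95,0],"angular":[0,0,0]},{"dp":[-0.45,0.95,0],"angular":[0,0,0]},{"dp":[-0.45,0.9,0],"angular":[0,0,0]},{"dp":[-0.3,0.7,0],"angular":[0,0,0]},{"dp":[-0.17,0.25,0],"angular":[0,0,0]},{"dp":[0,0,0],"angular":[0,0,0]},{"dp":[0,0,0],"angular":[0,0,0]}]' 0
python3 - <<'E'
from h import *
s,W,st=wrist("");print(st["tcp_pos"],R.from_quat(st["tool_rot"]).as_matrix()[:,1])
P=W[s["range_z"]>0]
for a,b,n in((.118,.132,"sq lid"),(.108,.117,"sq shoulder"),(.064,.075,"large lid")):
    q=P[(P[:,2]>a)&(P[:,2]<b)&(abs(P[:,0]-.47)<.06)&(abs(P[:,1]-.09)<.06)]
    if len(q)>10: print(n,len(q),cv2.minAreaRect((q[:,:2]*1000).astype(np.float32)))
E
```

```text
t: 12.4
tcp_pos: [0.6093, -0.2027, 0.0314]
tool_rot: [0.114, 0.994, -0.0, 0.001]
force: [-0.2, -0.8, 1.8]
finger_gap: 0.409
gripper_force: 30.2
t: 13.2
tcp_pos: [0.6086, -0.2022, 0.125]
tool_rot: [0.114, 0.994, 0.0, -0.0]
force: [0.1, 0.8, -0.1]
finger_gap: 0.757
gripper_force: 0.0
t: 14.6
tcp_pos: [0.4695, 0.0881, 0.2052]
tool_rot: [-0.152, 0.988, -0.0, 0.001]
force: [0.9, -0.4, 0.7]
finger_gap: 1.001
gripper_force: 0.0
[0.46950482 0.08807675 0.20519277] [-2.99880177e-01  9.53976406e-01 -9.46253916e-04]
sq lid 2051 ((469.0482177734375, 89.88011169433594), (41.98475646972656, 41.46873092651367), 28.962858200073242)
sq shoulder 753 ((468.3931884765625, 89.77713012695312), (45.416961669921875, 46.171234130859375), 18.140260696411133)
large lid 453 ((460.21240234375, 92.03826904296875), (42.38837814331055, 61.27021026611328), 5.352235794067383)
```

```bash
python3 -m crank '[{"dp":[0,0.06,-0.5],"angular":[0,0,0.3]},{"dp":[0,0,-0.9],"angular":[0,0,0]},{"dp":[0,0,-0.9],"angular":[0,0,0]},{"dp":[0,0,-0.8],"angular":[0,0,0]},{"dp":[0,0,-0.5],"angular":[0,0,0]},{"dp":[0,0,-0.05],"angular":[0,0,0]},{"dp":[0,0,0],"angular":[0,0,0]}]' 0 40;  python3 -m crank '[{"dp":[0,0,0],"angular":[0,0,0]},{"dp":[0,0,0],"angular":[0,0,0]},{"dp":[0,0,0],"angular":[0,0,0]},{"dp":[0,0,0],"angular":[0,0,0]},{"dp":[0,0,0],"angular":[0,0,0]},{"dp":[0,0,0],"angular":[0,0,0]}]' 1 40
```

```text
t: 15.35
tcp_pos: [0.4693, 0.0897, 0.0951]
tool_rot: [-0.154, 0.988, -0.0, -0.0]
force: [-0.7, -0.2, -0.2]
finger_gap: 1.0
gripper_force: 0.0
t: 15.95
tcp_pos: [0.4695, 0.0903, 0.0963]
tool_rot: [-0.154, 0.988, -0.0, 0.001]
force: [-0.1, -1.5, 5.7]
finger_gap: 0.54
gripper_force: 41.9
```

```bash
python3 -m crank '[{"dp":[0,0,0.2],"angular":[0,0,0]},{"dp":[0,0,0.6],"angular":[0,0,0]},{"dp":[0,0,0.7],"angular":[0,0,0]},{"dp":[0.35,0.2,0],"angular":[0,0,0]},{"dp":[0.7,0.42,0],"angular":[0,0,-4]},{"dp":[0.85,0.5,0],"angular":[0,0,-4]},{"dp":[0.9,0.54,0],"angular":[0,0,-4.5]},{"dp":[0.9,0.54,-0.3],"angular":[0,0,-4]},{"dp":[0.85,0.54,-0.5],"angular":[0,0,0]},{"dp":[0.7,0.42,-0.5],"angular":[0,0,0]},{"dp":[0.35,0.24,-0.5],"angular":[0,0,0]},{"dp":[0,0,-0.35],"angular":[0,0,0]},{"dp":[0,0,0],"angular":[0,0,0]},{"dp":[0,0,0],"angular":[0,0,0]}]'
python3 - <<'E'
from h import *
s,W,st=wrist("");print(st["tcp_pos"],st["finger_gap"])
cv2.imwrite("pics/w5c.png",cv2.resize(s["image"][100:340,96:416],(800,600),interpolation=cv2.INTER_CUBIC))
E
```

```text
t: 17.35
tcp_pos: [0.6354, 0.1921, 0.0751]
tool_rot: [-0.011, 1.0, -0.0, -0.001]
force: [1.3, -0.3, -1.8]
finger_gap: 0.531
gripper_force: 41.4
[0.63540564 0.19214935 0.07510302] 0.5314014002224063
```

View pics/w5c.png

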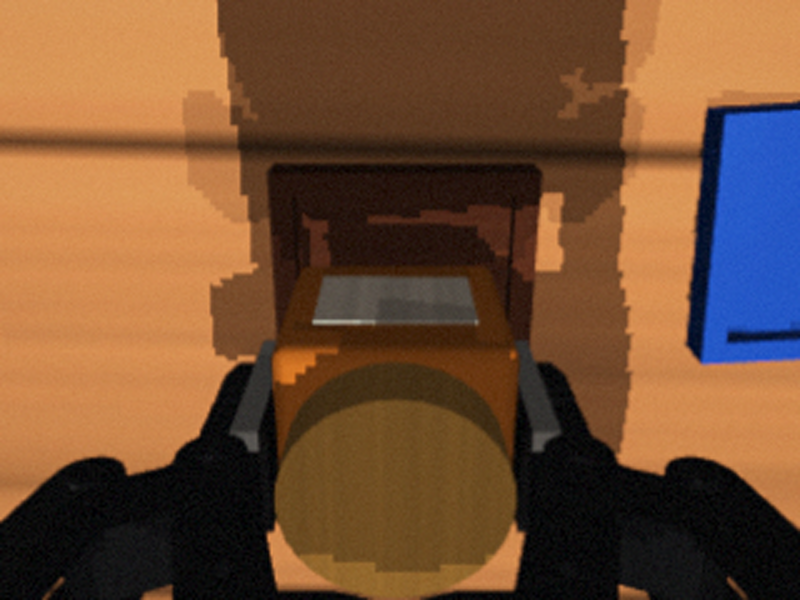

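The square jar at (395,470) is held parallel to the brown coaster. The coaster's base-side rim corners are at about (273,174) and (540,172) in the crop, and the blue look-alike is off to the right.

```bash
python3 - <<'E'
from h import *
s,W,st=wrist("")
p=rays(s,st,[(96+x*.4,100+y*.4) for x,y in[(273,174),(540,172)]],.012)
d=p[1]-p[0];a=np.arctan2(d[1],d[0]);print(p,np.hypot(*d),np.degrees(a),p.mean(0)+.039*np.array([np.sin(a),-np.cos(a)]),st["tcp_pos"])
q=W[(W[...,2]>.085)&(W[...,2]<.097)&(s["range_z"]>0)&(np.hypot(W[...,0]-.636,W[...,1]-.192)<.035)]
print(cv2.minAreaRect((q[:,:2]*1000).astype(np.float32)))
q=W[(W[...,2]>.1)&(W[...,2]<.11)&(s["range_z"]>0)&(np.hypot(W[...,0]-.636,W[...,1]-.192)<.024)]
print(cv2.minAreaRect((q[:,:2]*1000).astype(np.float32)),np.median(q[:,2]))
E
```

```text
[[0.60242013 0.15728048]
 [0.60018317 0.2331291 ]] 0.07588160231141561 91.68929807175309 [0.6402847  0.19635449] [0.63603524 0.19210898 0.07592085]
((629.9931030273438, 191.93780517578125), (35.8118782043457, 68.82518005371094), 1.2621046304702759)
((636.1027221679688, 192.71180725097656), (43.073665618896484, 42.37798309326172), 49.80144500732422) 0.10448643649222453
```

```bash
python3 -m crank '[{"dp":[0.1,0.08,-0.1],"angular":[0,0,0]},{"dp":[0,0,-0.3],"angular":[0,0,0]},{"dp":[0,0,-0.5],"angular":[0,0,0]},{"dp":[0,0,-0.3],"angular":[0,0,0]},{"dp":[0,0,-0.15],"angular":[0,0,0]},{"dp":[0,0,-0.05],"angular":[0,0,0]},{"dp":[0,0,-0.03],"angular":[0,0,0]},{"dp":[0,0,0],"angular":[0,0,0]}]'
```

```text
t: 18.25
tcp_pos: [0.64, 0.1949, 0.0331]
tool_rot: [-0.011, 1.0, 0.0, 0.0]
force: [-0.1, -0.0, -2.0]
finger_gap: 0.531
gripper_force: 41.5
```

```bash
python3 -m crank '[{"dp":[0,0,-0.03],"angular":[0,0,0]},{"dp":[0,0,0],"angular":[0,0,0]}]'; python3 -m crank '[{"dp":[0,0,0],"angular":[0,0,0]},{"dp":[0,0,0],"angular":[0,0,0]},{"dp":[0,0,0],"angular":[0,0,0]},{"dp":[0,0,0],"angular":[0,0,0]},{"dp":[0,0,0.3],"angular":[0,0,0]},{"dp":[0,0,0.8],"angular":[0,0,0]},{"dp":[0,0,1],"angular":[0,0,0]},{"dp":[0,0,1],"angular":[0,0,0]}]' 0.1
python3 -m crank '[{"dp":[-0.4,-0.2,1],"angular":[0,0,0]},{"dp":[-0.8,-0.5,0.6],"angular":[0,0,0]},{"dp":[-0.9,-0.55,0.2],"angular":[0,0,0]},{"dp":[-0.9,-0.55,0],"angular":[0,0,0]},{"dp":[-0.9,-0.55,0],"angular":[0,0,0]},{"dp":[-0.9,-0.55,0],"angular":[0,0,0]},{"dp":[-0.6,-0.4,0],"angular":[0,0,0]},{"dp":[-0.3,-0.2,0],"angular":[0,0,0]},{"dp":[0,0,0],"angular":[0,0,0]},{"dp":[0,0,0],"angular":[0,0,0]}]' 0
python3 - <<'E'
from h import *
s,W,st=wrist("");print(st["tcp_pos"])
P=W[s["range_z"]>0]
q=P[(P[:,2]>.064)&(P[:,2]<.076)&(abs(P[:,0]-.47)<.06)&(abs(P[:,1]-.09)<.06)]
print(len(q),cv2.minEnclosingCircle((q[:,:2]*1000).astype(np.float32)),np.median(q[:,2]))
E
```

```text
t: 18.45
tcp_pos: [0.64, 0.1949, 0.0324]
tool_rot: [-0.011, 1.0, 0.0, 0.0]
force: [-0.3, 0.5, -2.0]
finger_gap: 0.535
gripper_force: 41.5
t: 19.25
tcp_pos: [0.6395, 0.1948, 0.1263]
tool_rot: [-0.011, 1.0, -0.0, -0.0]
force: [0.8, 0.3, 0.5]
finger_gap: 0.903
gripper_force: 0.0
t: 20.25
tcp_pos: [0.4702, 0.09, 0.1796]
tool_rot: [-0.011, 1.0, 0.0, 0.001]
force: [-0.1, 0.1, 0.2]
finger_gap: 1.001
gripper_force: 0.0
[0.47019493 0.08997042 0.17955446]
3484 ((470.1084899902344, 92.88054656982422), 31.26523780822754) 0.06979429722670906
```

```bash
python3 -m crank '[{"dp":[0,0.09,-0.3],"angular":[0,0,0]},{"dp":[0,0,-0.7],"angular":[0,0,0]},{"dp":[0,0,-0.9],"angular":[0,0,0]},{"dp":[0,0,-0.9],"angular":[0,0,0]},{"dp":[0,0,-0.8],"angular":[0,0,0]},{"dp":[0,0,-0.7],"angular":[0,0,0]},{"dp":[0,0,-0.5],"angular":[0,0,0]},{"dp":[0,0,0],"angular":[0,0,0]}]' 0 50;  python3 -m crank '[{"dp":[0,0,0],"angular":[0,0,0]},{"dp":[0,0,0],"angular":[0,0,0]},{"dp":[0,0,0],"angular":[0,0,0]},{"dp":[0,0,0],"angular":[0,0,0]},{"dp":[0,0,0],"angular":[0,0,0]}]' 1 50
```

```text
t: 21.1
tcp_pos: [0.4679, 0.093, 0.0325]
tool_rot: [-0.011, 1.0, 0.0, -0.002]
force: [-0.4, 0.1, 0.1]
finger_gap: 1.0
gripper_force: 0.0
t: 21.6
tcp_pos: [0.4689, 0.0926, 0.0354]
tool_rot: [-0.011, 1.0, -0.0, 0.0]
force: [0.3, 0.2, -1.9]
finger_gap: 0.759
gripper_force: 55.9
```

```bash
python3 -m crank '[{"dp":[0,0,0.2],"angular":[0,0,0]},{"dp":[0,0,0.5],"angular":[0,0,0]},{"dp":[0,0,0.6],"angular":[0,0,0]},{"dp":[0,-0.3,0.3],"angular":[0,0,0]},{"dp":[-0.03,-0.6,0],"angular":[0,0,0]},{"dp":[-0.04,-0.85,0],"angular":[0,0,0]},{"dp":[-0.05,-0.95,0],"angular":[0,0,0]},{"dp":[-0.05,-0.95,0],"angular":[0,0,0]},{"dp":[-0.05,-0.95,0],"angular":[0,0,0]},{"dp":[-0.05,-0.9,0],"angular":[0,0,0]},{"dp":[0,-0.8,0],"angular":[0,0,0]},{"dp":[0,-0.5,0],"angular":[0,0,0]},{"dp":[0,-0.25,0],"angular":[0,0,0]},{"dp":[0,0,0],"angular":[0,0,0]},{"dp":[0,0,0],"angular":[0,0,0]}]'
python3 - <<'E'
from h import *
s,W,st=wrist("");print(st["tcp_pos"],st["finger_gap"])
cv2.imwrite("pics/w6c.png",cv2.resize(s["image"][100:340,96:416],(800,600),interpolation=cv2.INTER_CUBIC))
E
```

```text
t: 23.1
tcp_pos: [0.4601, -0.1182, 0.083]
tool_rot: [-0.011, 1.0, 0.0, -0.001]
force: [0.0, -0.4, -3.5]
finger_gap: 0.765
gripper_force: 56.5
[ 0.46006799 -0.11818175  0.0829564 ] 0.7649712906623659
```

View pics/w6c.png

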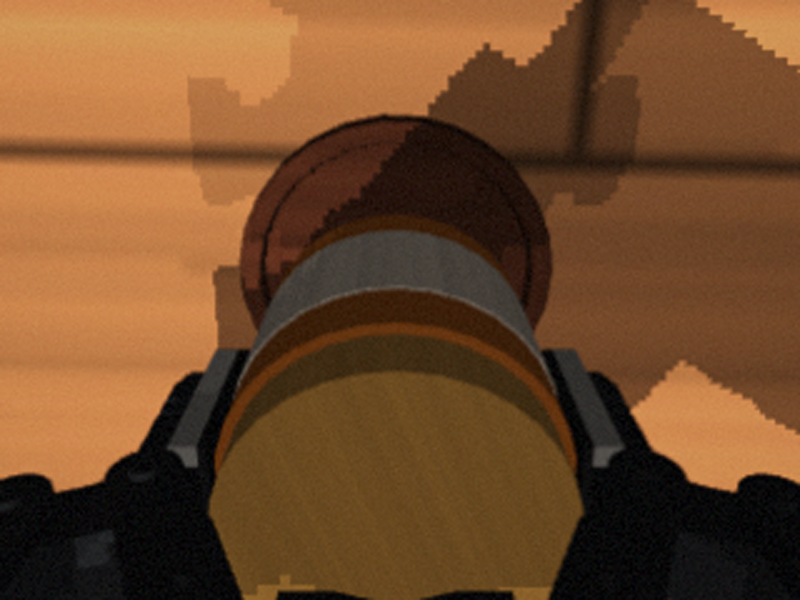

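The large jar is held over its coaster. The rim is at about (397,118), (241,268) and (551,264), and the jar is centred at column 396, level with the coaster.

```bash
python3 - <<'E'
from h import *
s,W,st=wrist("")
p=rays(s,st,[(96+x*.4,100+y*.4) for x,y in[(397,119),(241,268),(551,264),(290,160),(505,160)]],.012)
print(circ(p),circ(p,.049),st["tcp_pos"])
q=W[(W[...,2]>.107)&(W[...,2]<.127)&(s["range_z"]>0)&(np.hypot(W[...,0]-.46,W[...,1]+.118)<.034)]
print(cv2.minEnclosingCircle((q[:,:2]*1000).astype(np.float32)),np.median(q[:,2]))
E
```

```text
[ 0.45929773 -0.11680969  0.04791675] [ 0.46063334 -0.11674098] [ 0.4600889  -0.11789885  0.08295997]
((459.76959228515625, -117.982177734375), 33.964630126953125) 0.11744809886405105
```

```bash
python3 -m crank '[{"dp":[0,0,-0.2],"angular":[0,0,0]},{"dp":[0,0,-0.45],"angular":[0,0,0]},{"dp":[0,0,-0.35],"angular":[0,0,0]},{"dp":[0,0,-0.2],"angular":[0,0,0]},{"dp":[0,0,-0.08],"angular":[0,0,0]},{"dp":[0,0,-0.04],"angular":[0,0,0]},{"dp":[0,0,-0.03],"angular":[0,0,0]},{"dp":[0,0,0],"angular":[0,0,0]}]'
```

```text
t: 24.0
tcp_pos: [0.4608, -0.1191, 0.0427]
tool_rot: [-0.011, 1.0, -0.0, 0.0]
force: [-0.2, -0.3, -3.3]
finger_gap: 0.757
gripper_force: 56.5
```

```bash
python3 -m crank '[{"dp":[0,0,-0.02],"angular":[0,0,0]},{"dp":[0,0,-0.02],"angular":[0,0,0]},{"dp":[0,0,0],"angular":[0,0,0]}]'; python3 -m crank '[{"dp":[0,0,0],"angular":[0,0,0]},{"dp":[0,0,0],"angular":[0,0,0]},{"dp":[0,0,0],"angular":[0,0,0]},{"dp":[0,0,0],"angular":[0,0,0]},{"dp":[0,0,0.2],"angular":[0,0,0]},{"dp":[0,0,0.7],"angular":[0,0,0]},{"dp":[0,0,1],"angular":[0,0,0]},{"dp":[0,0,1],"angular":[0,0,0]},{"dp":[0,0,1],"angular":[0,0,0]},{"dp":[0,0,1],"angular":[0,0,0]},{"dp":[0,0,1],"angular":[0,0,0]},{"dp":[0,0,0],"angular":[0,0,0]},{"dp":[0,0,0],"angular":[0,0,0]}]' 0
python3 - <<'E'
from h import *
from station import vision
for n in("scene","side"):
    s=vision.snapshot(n);W=world(s)
    cv2.imwrite(f"pics/{n}9.png",cv2.resize(s["image"],(800,600)))
    for k,c,r,h in(("large",(.461,-.119),.033,.058),("small",(.609,-.203),.018,.038),("mini",(.635,.003),.012,.03),("squarelid",(.639,.193),.021,0)):
        d=np.hypot(W[...,0]-c[0],W[...,1]-c[1])<.045
        m=d&(W[...,2]>.02)&(W[...,2]<.1);zt=np.percentile(W[m][:,2],99)
        a,b=(.018,.006+h-.003) if h else (.05,.056)
        q=W[d&(W[...,2]>a)&(W[...,2]<b)]
        print(n,k,circ(q[:,:2],r).round(4),zt.round(4))
E
```

```text
t: 24.3
tcp_pos: [0.4606, -0.119, 0.0414]
tool_rot: [-0.011, 1.0, -0.0, 0.0]
force: [-0.3, -0.4, -3.4]
finger_gap: 0.762
gripper_force: 56.5
t: 25.6
tcp_pos: [0.4606, -0.1189, 0.2191]
tool_rot: [-0.011, 1.0, -0.0, 0.001]
force: [-0.1, 0.1, -0.9]
finger_gap: 0.997
gripper_force: 0.0
scene large [ 0.4624 -0.1213] 0.0797
scene small [ 0.6106 -0.2027] 0.0594
scene mini [0.6379 0.001 ] 0.0519
scene squarelid [0.641  0.1941] 0.0639
side large [ 0.4614 -0.1188] 0.079
side small [ 0.61   -0.2032] 0.059
side mini [0.6362 0.0036] 0.0501h.py:11: RuntimeWarning: Mean of empty slice.
  c0=p.mean(0)
  ret = um.true_divide(
Traceback (most recent call last):
  File "h.py", line 12, in circ
    if r: return least_squares(lambda c:np.hypot(*(p-c).T)-r,c0,loss="soft_l1",f_scale=.002).x
                 ~~~~~~~~~~~~~^^^^^^^^^^^^^^^^^^^^^^^^^^^^^^^^^^^^^^^^^^^^^^^^^^^^^^^^^^^^^^
ValueError: Initial guess is outside of provided bounds
```

View pics/side9.png

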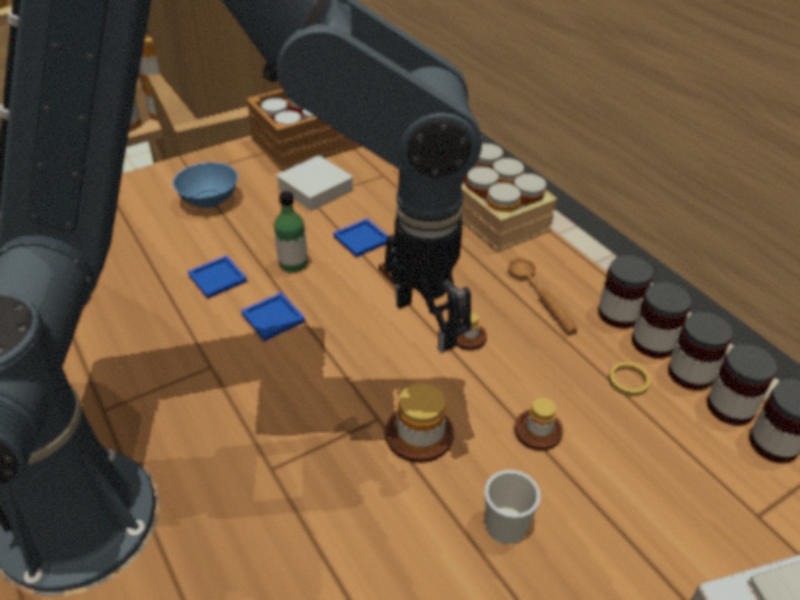

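The side view shows the large jar (420,415), the small jar (540,415) and the mini jar (472,330) upright inside their coasters. The bottle and cup haven't moved. The arm hides the square coaster here, but the scene camera puts the square jar at (0.641, 0.194) at the right height.

```bash
python3 -c "
from station import order
print(order.sign_off())"
```

```text
the job is handed in; nothing more can be done
None
```

I took the stack apart, stood all four jars in their own coasters, left the bottle and cup untouched, and handed the job in at about 26 s; no verdict came back, but my last camera check put every jar within a few millimetres of its coaster's centre and at floor height.

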